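# Find the tin with the steel pump head by its weight

### The arm

A 7-joint arm with a two-finger parallel gripper is mounted at the origin on the work surface. World frame = base frame: x ahead of the robot, y to its left, z up, the work surface at z = 0. Lengths are in m, angles in rad, forces in N, time in s.
With the tool pointing down it reaches from about 0.425 to 0.925 m from the base axis. Payload 6.8 kg.
Tool frame: the origin (TCP) lies midway between the tips of the shut fingers; the grasp point (between the pads) lies 19 mm behind it; x points along the fingers, y is the direction in which the jaws open and shut, and the axes are right-handed (so a half turn about x gives the same grasp; the last joint's range is limited). The gripper opens to 88 mm and grips with 3 to 60 N. Pads are 20 mm wide; open, the fingers measure 115 mm over their backs; the gripper's body (75 mm by 178 mm) begins 61 mm behind the grasp point.
Start: joints at [1.208, 0.477, 0.022, 1.555, -0.011, 1.109, -0.083], TCP at [0.17, -0.653, 0.223] pointing down, gripper open.
Joint ranges: [-2.96, 2.96], [-0.34, 2.1], [-1.41, 1.46], [0.24, 2.44], [-1.37, 4.51], [0.17, 1.92], [-2.96, 2.96]. Speed limits (rad/s): [2.39, 2.39, 3.14, 3.14, 3.14, 3.14, 3.14].

### API

Orientations are given as a unit quaternion [x, y, z, w].
In Python, from rig import * gives the robot as it stands. The module is installed in compiled form; this text tells all that it offers.
- The arm moves only by the tool move_arm, never from a script. Its argument "deltas" is a list of rows, each a list of 5 numbers: the shift along the tool's x, y, z in mm, then the turn about the tool's x in degrees, then the opening, from 0 (shut) to 1 (fully open). In form: [[tx, ty, tz, twist, jaw], ...]. A call has 1 to 20 rows; each row shifts and turns the commanded pose from where the row before left it, along the tool's axes as they then stand; what a row does not reach is not made up. A row lasts 1/10 s, in which the tool goes at most 50 mm and 8.59 degrees, less where a joint would pass 70% of its speed; a pose out of reach is approached as far as the arm can. A call is refused whole if a number of a shift passes 50 or a number of a turn 8.59, either way. A call with a gripper value outside its range is refused whole. The fingers move at their own pace and stop on an object; "squeeze" is the grip in N (left out, the last holds). Time passes only in rows, so rows that do not move let the fingers close. It gives the time, the measured TCP pose, the force and the opening at its end, in the units of the state.
- observe(): the state, without advancing time (a new reading comes with each control period).
- grab_frame(name): name is "scene" or "top" or "wrist"; returns a dict with "image" (420x560x3 uint8, red, green, blue), "mtx" (3x3 intrinsics, pixels), "dist_coeffs" ([k1, k2, p1, p2, k3] as OpenCV has them; the pictures are not rectified), "R" (3x3) and "t" (3): a world point X has camera coordinates R X + t. Camera axes: x right, y down, z forward; pixel columns grow to the right and rows downward; lengths in m; the calibration is good to about 2 mm. A picture is of the moment at which its call begins. There is no depth.
- close_job(): hands the job in, once; it reports no verdict.
The state is a dict: "t": time; "joint_positions": joint angles; "qvel": joint speeds; "effort": joint torques, N m; "eef_pos": TCP position; "eef_rot": TCP orientation; "wrist_force": force on the tool from outside, world axes, zero at the start; "ft_torque": the same for the moment, N m; "opening": finger opening in m.
Only numpy, scipy, OpenCV 4.12 (cv2) and the standard library are available. Lean on these libraries where they do the work, as an engineer would, in place of code of your own. Each camera call takes 0.05 s, during which the arm holds its last target. There are 200 camera calls.

### The job

One of the three identical closed steel tins on the bench mat still holds a steel pump head and is clearly the heaviest. Starting with the tin nearest the round fraction collector and working along the row, lift each tin clear of the mat, one at a time, to feel its weight, setting each back upright on its own spot; then take the heaviest and hold it up by the gripper, upright and still, about 15 cm above the mat, and finish while still holding it (the last tin may simply stay in the hand if it is the heaviest). Leave everything else on the bench where it is.

Things in the scene. Friction and masses are not known exactly. Their poses are not given: they have to be found in the camera images.
- tin_first_center (a point): closed rigid steel tin, 56 x 56 mm, 78 mm high plus a 4 mm round lid (45 mm diameter); nearest the collector, at the robot's right (lowest y). All three look alike; 0.19 to 0.67 kg each, the heaviest at least 0.2 kg above the others, changing place every time; contents have 1.5 mm play. Point: its centre, 41 mm above its underside; x, y square to its sides, z up
- tin_second_center (a point): closed rigid steel tin, 56 x 56 mm, 78 mm high plus a 4 mm round lid (45 mm diameter); in the middle of the row. All three look alike; 0.19 to 0.67 kg each, the heaviest at least 0.2 kg above the others, changing place every time; contents have 1.5 mm play. Point: its centre, 41 mm above its underside; x, y square to its sides, z up
- tin_third_center (a point): closed rigid steel tin, 56 x 56 mm, 78 mm high plus a 4 mm round lid (45 mm diameter); farthest from the collector, at the robot's left (highest y). All three look alike; 0.19 to 0.67 kg each, the heaviest at least 0.2 kg above the others, changing place every time; contents have 1.5 mm play. Point: its centre, 41 mm above its underside; x, y square to its sides, z up
- mat: blue bench mat fixed to the bench, 220 x 500 x 4 mm, the three tins stand on it in a row along its long (y) axis, roughly 160 mm apart; origin at the centre of its underside
- collector_top (a point): fraction collector: grey round tub with a ring of tube holes and a swing arm, 290 mm diameter, 117 mm high (its arm on the far right side 203 mm), fixed, on the robot's right; the point is the centre of its top
- fitting: black plastic screw fitting, stepped round, 30 mm diameter, 26 mm high, on the mat in the row's first gap; origin under its centre. Leave it alone
- vial: small amber glass vial with white cap, 28 mm diameter, 38 mm high, on the mat in the row's second gap; origin under its centre. Leave it alone
- beaker: clear plastic beaker, 80 mm diameter, 100 mm high, on the bench to the robot's left of the mat; origin under its centre. Leave it alone
- bottle: glass bottle with blue cap, 72 mm diameter, 150 mm high, on the bench beyond the mat; origin under its centre. Leave it alone
- wrench: steel wrench lying flat on the bench between robot and mat, on the left; origin under its middle. Leave it alone
- jar: amber jar with black cap, 64 mm diameter, 80 mm high, on the bench to the right of the mat; origin under its centre. Leave it alone
Mind the look-alikes: they are no part of the job. Leave any blue or red look-alike of the part that bears tin_first_center alone.

How it is judged:
By the outcome, as a careful person would: the job done as asked, in the order asked, and still so for the second after the job is handed in, while the arm keeps its last pose, push and grip.
It also fails if it takes over 67 s, if anything falls off the work surface, if the arm or the gripper's body presses on something with over 40 N, if the wrist force passes 120 N, or if a joint passes its speed limit or range.

## Working session

There is one attempt and no reset: what is moved stays moved. The work goes in short steps, Python scripts to look and compute and a tool call to move; the robot and the scene stay as the last step left them, time stands still between calls to the robot, and variables do not carry over. Pictures are saved under pics/ and viewed, about 8 in all and at most 12, crops included, and the job is handed in when it is done.

Besides the shell and the picture viewer there is one more tool, called after "Call:" as name(argument=value, ...), one argument or row to a line, values as JSON. move_arm: Moves the arm, as the interface text tells. Its arguments: {"type":"object","properties":{"deltas":{"type":"array","items":{"type":"array","items":{"type":"number"}}},"squeeze":{"type":"number"}},"required":["deltas"]}

```bash
mkdir -p pics; python3 - <<'E'
from rig import *
import cv2
s=observe()
for k in s: print(k,s[k])
for n in("top","scene"):
    f=grab_frame(n); cv2.imwrite(f"pics/{n}0.png",f["image"][:,:,::-1]); print(n,f["mtx"],f["dist_coeffs"],f["R"],f["t"])
E
```

```text
t 0.0
joint_positions [ 1.20787922  0.47776013  0.02231802  1.55645186 -0.01150223  1.10926625
 -0.08308296]
qvel [ 0.00180154 -0.00035542 -0.00222165 -0.00119003  0.00029392  0.00021442
  0.00012712]
effort [-7.60488929e-04 -5.82841051e+01  1.53474156e+00 -2.72605366e+01
 -5.42133255e-02  1.70271395e-02  1.76726835e-04]
eef_pos [ 0.1699953  -0.65262751  0.22170792]
eef_rot [-0.70125259 -0.09047765  0.70149241 -0.08925803]
wrist_force [-0.57736554 -0.1649425  -0.2561485 ]
ft_torque [-0.00517102 -0.03578575  0.04583653]
opening 0.08764795425280333
top [[433.37371783   0.         285.06931956]
 [  0.         433.37371783 211.87495605]
 [  0.           0.           1.        ]] [-0.11155725  0.          0.          0.          0.        ] [[-0.01008878 -0.99990256 -0.00964768]
 [-0.99061321  0.01130944 -0.13622616]
 [ 0.13632199  0.00818276 -0.99063079]] [-0.06948729  0.56289199  1.29353152]
scene [[413.69119101   0.         279.06293756]
 [  0.         413.69119101 208.33755666]
 [  0.           0.           1.        ]] [-0.10238845  0.          0.          0.          0.        ] [[-0.61496835  0.78845881 -0.01210937]
 [ 0.63167642  0.48337561 -0.60607996]
 [-0.4720157  -0.3803692  -0.79531154]] [ 0.39612742 -0.24238004  1.43530196]
```

View pics/top0.png

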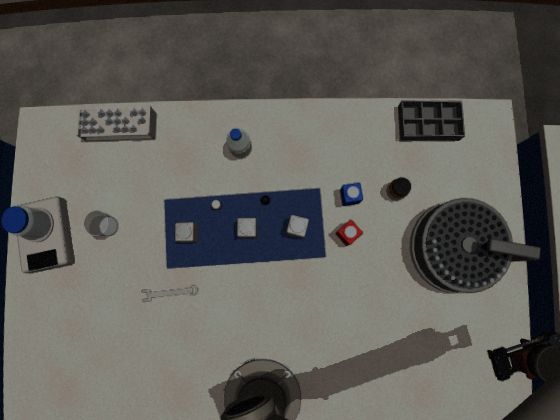

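View pics/scene0.png

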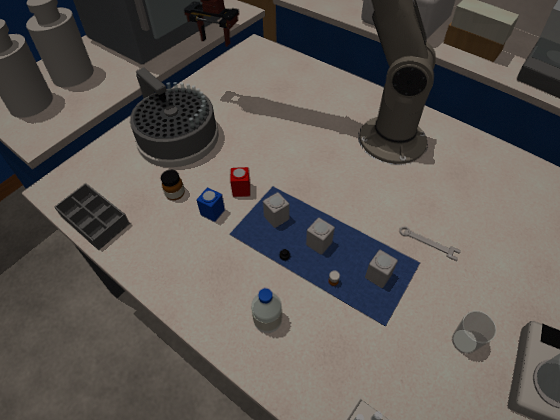

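The top view shows three steel tins on the mat at pixels (298,226) first, (247,228) second and (184,232) third. The possible mix-ups are the blue tin (352,193) and the red tin (349,233), both off the mat. The fitting (265,200) and vial (216,204) stand on the far side of the row. I'll check the choice in a close crop.

```bash
python3 - <<'E'
import cv2
a=cv2.imread("pics/top0.png")[180:270,160:330]
b=cv2.imread("pics/scene0.png")[180:300,225:415]
cv2.imwrite("pics/topc.png",cv2.resize(cv2.convertScaleAbs(a,alpha=1.3),None,fx=4.5,fy=4.5,interpolation=cv2.INTER_CUBIC))
cv2.imwrite("pics/scenec.png",cv2.resize(b,None,fx=4,fy=4,interpolation=cv2.INTER_CUBIC))
E
```

```text
(no output)
```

View pics/topc.png

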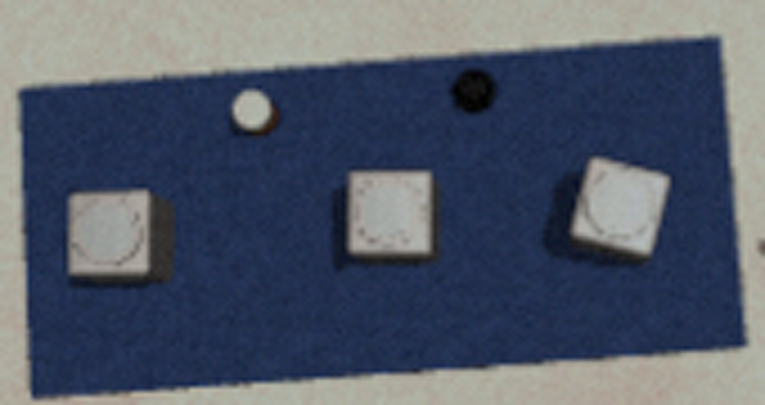

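View pics/scenec.png

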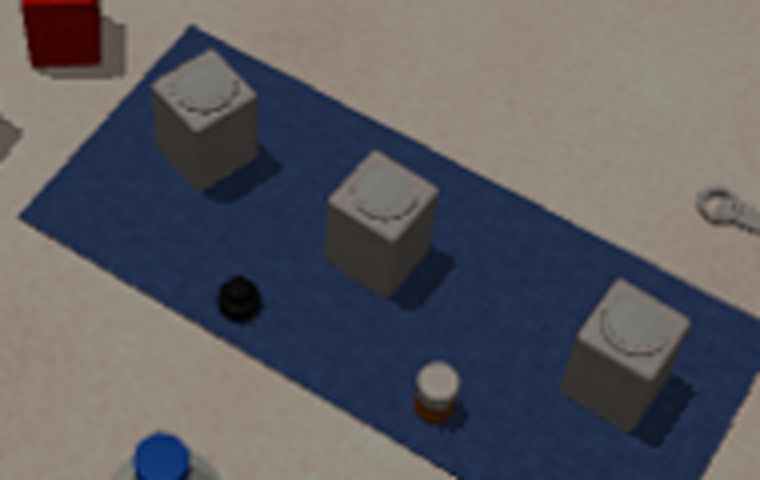

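The crops show all three plain steel tins with lids; the first is turned by about 14° in the picture and the others are nearly square to it. I'll turn these corners into poses.

```bash
cat > h.py <<'E'
import numpy as np, cv2
from scipy.spatial.transform import Rotation as Ro
def plane(f,px,z):
    px=np.array(px,float).reshape(-1,1,2)
    n=cv2.undistortPoints(px,np.array(f["mtx"]),np.array(f["dist_coeffs"]))[:,0]
    R=np.array(f["R"]);c=-R.T@np.array(f["t"])
    d=np.c_[n,np.ones(len(n))]@R
    return c+d*((z-c[2])/d[:,2])[:,None]
def proj(f,X):
    return cv2.projectPoints(np.array(X,float).reshape(-1,3),cv2.Rodrigues(np.array(f["R"]))[0],np.array(f["t"]),np.array(f["mtx"]),np.array(f["dist_coeffs"]))[0][:,0]
def yaw(P):
    e=np.roll(P,-1,0)-P; a=np.arctan2(e[:,1],e[:,0])*4
    return np.degrees(np.angle(np.exp(1j*a).sum())/4)
E
python3 - <<'E'
from h import *; from rig import *
t=grab_frame("top"); s=grab_frame("scene")
T=[[(592,157),(669,176),(653,250),(573,237)],[(348,171),(432,170),(432,250),(348,252)],[(68,191),(149,189),(150,270),(69,275)]]
L=[(616,205),(391,211),(107,233)]
S=[[(209,50),(256,96),(205,132),(153,92)],[(377,152),(438,190),(388,232),(328,203)],[(622,281),(689,323),(633,372),(580,337)]]
ct=lambda p:(np.array(p)+.5)/4.5-.5+[160,180]
cs=lambda p:(np.array(p)+.5)/4-.5+[225,180]
for i in range(3):
    for f,q in((t,ct(T[i])),(s,cs(S[i]))):
        P=plane(f,q,.082);print(i,P.mean(0).round(4),yaw(P).round(1),np.linalg.norm(np.roll(P,-1,0)-P,axis=1).round(3))
    print(" lid",plane(t,ct(L[i]),.086).round(4))
print("fit",plane(t,ct((473,90)),.026).round(3),"vial",plane(t,ct((253,110)),.042).round(3))
print("red,blue",plane(t,[(349,233),(352,193)],.08).round(3))
o=observe();R=Ro.from_quat(o["eef_rot"]).as_matrix();print(R.round(3))
w=grab_frame("wrist");c=-np.array(w["R"]).T@w["t"];print("wristcam in tool",R.T@(c-o["eef_pos"]),"fwd",R.T@np.array(w["R"])[2], "f",w["mtx"][0][0])
E
```

```text
0 [ 0.516  -0.1131  0.082 ] -12.9 [0.052 0.05  0.053 0.054]
0 [ 0.519  -0.1071  0.082 ] -9.7 [0.054 0.047 0.051 0.055]
 lid [[ 0.5156 -0.1092  0.086 ]]
1 [0.5139 0.0395 0.082 ] 0.3 [0.056 0.053 0.055 0.054]
1 [0.515  0.0413 0.082 ] -1.4 [0.051 0.049 0.045 0.055]
 lid [[0.5132 0.0384 0.086 ]]
2 [0.5021 0.2263 0.082 ] 1.9 [0.055 0.054 0.054 0.056]
2 [0.5042 0.2262 0.082 ] -4.0 [0.05  0.054 0.04  0.053]
 lid [[0.5005 0.2266 0.086 ]]
fit [[ 0.603 -0.012  0.026]] vial [[0.588 0.138 0.042]]
red,blue [[ 0.491 -0.264  0.08 ]
 [ 0.611 -0.277  0.08 ]]
[[-0.     0.252 -0.968]
 [ 0.001 -0.968 -0.252]
 [-1.    -0.001  0.   ]]
wristcam in tool [-0.16348709  0.00081196 -0.08302827] fwd [ 9.53222346e-01 -1.36368555e-04  3.02269979e-01] f 291.3603795436261
```

Tins, in world x, y and yaw: first ≈(0.517, −0.111), −12°; second ≈(0.514, 0.040), 0°; third ≈(0.503, 0.226), about +1°. I'll grip along the row (y), go over the first tin and check with the wrist camera.

Call:
move_arm(
  deltas=[
    [0,0,0,5.4,1],
    [0,0,0,5.4,1],
    [0,0,0,5.4,1],
    [0,0,0,5.4,1],
    [0,0,0,5.4,1],
    [0,-25,-9,0,1],
    [0,-44,-16.3,0,1],
    [0,-44,-16.3,0,1],
    [0,-44,-16.3,0,1],
    [0,-44,-16.3,0,1],
    [0,-44,-16.3,0,1],
    [0,-44,-16.3,0,1],
    [0,-44,-16.3,0,1],
    [0,-44,-16.3,0,1],
    [0,-44,-16.3,0,1],
    [0,-44,-16.3,0,1],
    [0,-44,-16.3,0,1],
    [0,-44,-16.3,0,1],
    [0,-35,-13,0,1],
    [0,-16,-5.4,0,1],
  ],
  squeeze=30,
)

```text
t: 2.25
eef_pos: [0.5194, -0.107, 0.2228]
eef_rot: [0.703, -0.074, -0.703, -0.075]
wrist_force: [-0.4, 0.0, 0.3]
opening: 0.0879
```

```bash
python3 - <<'E'
from h import *; from rig import *
w=grab_frame("wrist");o=observe()
cv2.imwrite("pics/w1.png",w["image"][:,:,::-1])
print(o["t"],o["eef_pos"],o["joint_positions"].round(3) if hasattr(o["joint_positions"],'round') else o["joint_positions"],o["wrist_force"]);print(Ro.from_quat(o["eef_rot"]).as_matrix().round(3))
import pickle;pickle.dump(w,open("w1.pkl","wb"))
for z in(.082,.041):print(proj(w,[.517,-.111,z]))
E
```

```text
2.3 [ 0.52014138 -0.10560682  0.22281188] [ 0.27   0.251 -0.219  1.888  0.061  1.007 -1.756] [0.54594305 2.64836915 0.71675723]
[[ 0.002 -0.208 -0.978]
 [ 0.002 -0.978  0.208]
 [-1.    -0.002 -0.001]]
[[281.87142561 197.58903604]]
[[281.54971481 188.5401626 ]]
```

View pics/w1.png

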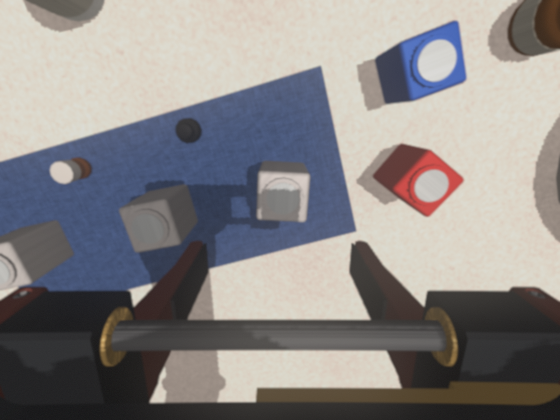

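The wrist view shows the first tin at about (283,196), almost square to the jaws. The fitting is at (188,130) and the red and blue tins are off the mat to the right. I'll enlarge for the corners.

```bash
python3 - <<'E'
import cv2
a=cv2.imread("pics/w1.png")[140:245,110:320]
cv2.imwrite("pics/w1c.png",cv2.resize(a,None,fx=3.8,fy=3.8,interpolation=cv2.INTER_CUBIC))
E
```

```text
(no output)
```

View pics/w1c.png

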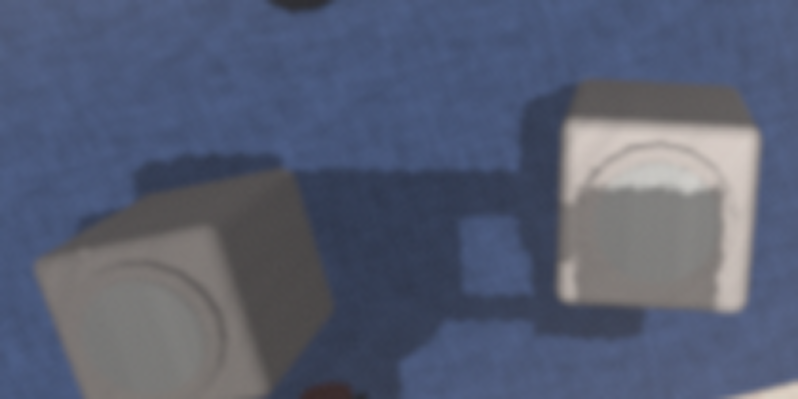

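Top corners of the first tin in the crop: (567,122), (759,127), (748,311), (561,302).

```bash
python3 - <<'E'
from h import *;import pickle
from rig import observe
w=pickle.load(open("w1.pkl","rb"))
c=lambda p:(np.array(p)+.5)/3.8-.5+[110,140]
P=plane(w,c([(567,122),(759,127),(748,311),(561,302)]),.082)
print(P.mean(0),yaw(P),np.linalg.norm(np.roll(P,-1,0)-P,axis=1))
Q=plane(w,c([(36,262),(215,222),(270,393)]),.082);print(Q,Q[[0,2]].mean(0))
o=observe();R=Ro.from_quat(o["eef_rot"]).as_matrix()
print(o["eef_pos"],R.T@(P.mean(0)-o["eef_pos"])*1000,np.degrees(np.arctan2(R[1,1],R[0,1])))
E
```

```text
[ 0.51743558 -0.11231567  0.082     ] -14.398211804837773 [0.05332377 0.05444325 0.05474108 0.05312585]
[[0.54207197 0.0652815  0.082     ]
 [0.54274339 0.0114728  0.082     ]
 [0.48865938 0.01262403 0.082     ]] [0.51536567 0.03895276 0.082     ]
[ 0.52014138 -0.10560682  0.22281188] [140.79268628   7.46750832   1.40359139] -102.01301545173686
```

Call:
move_arm(
  deltas=[
    [0,0,0,1.5,1],
    [0,0,0,0,1],
    [0,0,0,0,1],
    [0,0,0,0,1],
  ],
)

```text
t: 2.7
eef_pos: [0.5171, -0.1126, 0.2227]
eef_rot: [-0.702, 0.086, 0.702, 0.086]
wrist_force: [-1.4, -0.1, 0.4]
opening: 0.0879
```

```bash
cat > rel.py <<'E'
import sys;from h import *;from rig import observe
x,y,z=map(float,sys.argv[1:4])
o=observe();R=Ro.from_quat(o["eef_rot"]).as_matrix()
print(o["t"],np.round(o["eef_pos"],4),"tool mm",(R.T@(np.array([x,y,z])-o["eef_pos"])*1000).round(1),"jaw",np.degrees(np.arctan2(R[1,1],R[0,1])).round(2),"down",R[:,0].round(4),"F",np.round(o["wrist_force"],2),"M",np.round(o["ft_torque"],3),"eff",np.round(o["effort"],2),"op",o["opening"])
E
python3 rel.py .5173 -.1118 .031
```

```text
2.7 [ 0.5171 -0.1126  0.2227] tool mm [191.7  -0.9  -0. ] jaw -104.03 down [-1.e-04 -4.e-04 -1.e+00] F [-1.35 -0.09  0.4 ] M [ 0.047  0.02  -0.023] eff [-8.000e-02 -4.228e+01 -8.200e-01 -2.579e+01  1.000e-02 -7.000e-02
  0.000e+00] op 0.08790204501808965
```

Call:
move_arm(
  deltas=[
    [20,0,0,0,1],
    [30,0,0,0,1],
    [30,0,0,0,1],
    [30,0,0,0,1],
    [30,0,0,0,1],
    [25,0,0,0,1],
    [15,-1,0,0,1],
    [8,0,0,0,1],
    [4,0,0,0,1],
    [0,0,0,0,1],
    [0,0,0,0,1],
  ],
)

```text
t: 3.8
eef_pos: [0.5185, -0.1105, 0.0314]
eef_rot: [0.702, -0.086, -0.701, -0.086]
wrist_force: [0.2, -0.2, -0.1]
opening: 0.088
```

```bash
python3 rel.py .5173 -.1118 .031
```

```text
3.8 [ 0.5185 -0.1105  0.0314] tool mm [0.4 1.5 0.9] jaw -103.92 down [ 1.4e-03 -3.0e-04 -1.0e+00] F [ 0.15 -0.16 -0.05] M [0.082 0.009 0.014] eff [ 1.000e-02 -4.984e+01 -9.700e-01 -1.699e+01  1.000e-02 -7.000e-02
 -0.000e+00] op 0.08802718764001517
```

Call:
move_arm(
  deltas=[
    [0,1,0,0,0.8],
    [0,0,0,0,0.7],
    [0,0,0,0,0.6],
    [0,0,0,0,0.5],
    [0,0,0,0,0.3],
    [0,0,0,0,0.3],
    [0,0,0,0,0.3],
  ],
  squeeze=45,
)

```text
t: 4.5
eef_pos: [0.5178, -0.1113, 0.0308]
eef_rot: [0.702, -0.086, -0.702, -0.086]
wrist_force: [-1.3, -0.6, 2.9]
opening: 0.056
```

```bash
python3 rel.py .5173 -.1118 .031
```

```text
4.5 [ 0.5178 -0.1113  0.0308] tool mm [-0.2  0.6  0.3] jaw -103.91 down [ 2.e-04 -1.e-04 -1.e+00] F [-1.26 -0.56  2.95] M [0.016 0.199 0.022] eff [-2.200e-01 -4.906e+01 -1.160e+00 -1.687e+01 -3.000e-02 -2.900e-01
 -1.000e-02] op 0.05595279664334149
```

Gripped at 56 mm. Lifting 70 mm, then a still reading.

Call:
move_arm(
  deltas=[
    [-5,0,0,0,0.3],
    [-10,0,0,0,0.3],
    [-15,0,0,0,0.3],
    [-15,0,0,0,0.3],
    [-15,0,0,0,0.3],
    [-7,0,0,0,0.3],
    [-3,0,0,0,0.3],
    [0,0,0,0,0.3],
    [0,0,0,0,0.3],
    [0,0,0,0,0.3],
    [0,0,0,0,0.3],
    [0,0,0,0,0.3],
  ],
)

```text
t: 5.7
eef_pos: [0.5175, -0.1112, 0.1003]
eef_rot: [-0.702, 0.086, 0.702, 0.086]
wrist_force: [-0.1, -0.3, -6.5]
opening: 0.0562
```

```bash
python3 rel.py .5178 -.1113 .0308; python3 - <<'E'
from rig import *
import numpy as np
a=[]
for i in range(6):
    grab_frame("wrist"); a.append(observe()["wrist_force"])
print(np.mean(a,0),np.std(a,0))
f=grab_frame("scene")
E
```

```text
5.7 [ 0.5175 -0.1112  0.1003] tool mm [69.5  0.  -0.4] jaw -103.9 down [-6.e-04  1.e-04 -1.e+00] F [-0.09 -0.25 -6.47] M [0.087 0.002 0.057] eff [ 0.000e+00 -5.034e+01 -1.210e+00 -2.254e+01  1.000e-02 -7.000e-02
 -0.000e+00] op 0.0562392338519932
[ 0.3450168   0.21548255 -6.18456774] [0.43742144 0.48802969 0.59298086]
```

The first tin reads about 6.2 N (≈0.63 kg). Setting it back on its spot.

Call:
move_arm(
  deltas=[
    [8,0,0,0,0.3],
    [15,0,0,0,0.3],
    [15,0,0,0,0.3],
    [15,0,0,0,0.3],
    [9,0,0,0,0.3],
    [4,0,0,0,0.3],
    [2,0,0,0,0.3],
    [1.5,0,0,0,0.3],
    [0.5,0,0,0,0.3],
    [0,0,0,0,0.3],
    [0,0,0,0,0.3],
  ],
)

```text
t: 7.15
eef_pos: [0.5179, -0.1113, 0.031]
eef_rot: [0.702, -0.086, -0.702, -0.086]
wrist_force: [-0.6, 0.3, -6.3]
opening: 0.0558
```

```bash
python3 rel.py .5178 -.1113 .0308
```

```text
7.15 [ 0.5179 -0.1113  0.031 ] tool mm [0.2 0.  0.1] jaw -103.91 down [ 6.e-04 -1.e-04 -1.e+00] F [-0.58  0.27 -6.28] M [ 0.035  0.032 -0.017] eff [-1.000e-02 -5.353e+01 -1.150e+00 -1.875e+01  1.000e-02 -7.000e-02
 -0.000e+00] op 0.055803917038938146
```

Call:
move_arm(
  deltas=[
    [0.4,0,0,0,0.3],
    [0.3,0,0,0,0.3],
    [0,0,0,0,0.3],
    [0,0,0,0,0.3],
  ],
)

```text
t: 7.55
eef_pos: [0.518, -0.1113, 0.0308]
eef_rot: [0.702, -0.086, -0.702, -0.086]
wrist_force: [-3.3, -0.8, 5.4]
opening: 0.0561
```

Call:
move_arm(
  deltas=[
    [0,0,0,0,0.68],
    [0,0,0,0,0.75],
    [0,0,0,0,0.9],
    [0,0,0,0,1],
    [0,0,0,0,1],
    [-10,0,0,0,1],
    [-25,0,0,0,1],
    [-35,0,0,0,1],
    [-35,0,0,0,1],
    [-20,0,0,0,1],
    [-10,0,0,0,1],
    [0,0,0,-7,1],
    [0,0,0,-7,1],
    [0,-20,0,0,1],
    [0,-40,1,0,1],
    [0,-40,1,0,1],
    [0,-30,1,0,1],
    [0,-20,0,0,1],
    [0,0,0,0,1],
    [0,0,0,0,1],
  ],
)

```text
t: 9.55
eef_pos: [0.514, 0.0382, 0.1646]
eef_rot: [-0.707, -0.001, 0.707, -0.001]
wrist_force: [0.3, -0.5, -0.4]
opening: 0.088
```

```bash
python3 rel.py .5148 .039 .031; python3 - <<'E'
from rig import *
from h import *
w=grab_frame("wrist")
x=np.hstack([w["image"][80:300,100:460]])
cv2.imwrite("pics/w2.png",cv2.resize(x,None,fx=2.2,fy=2.2,interpolation=cv2.INTER_CUBIC)[:,:,::-1])
import pickle;pickle.dump(w,open("w2.pkl","wb"))
E
```

```text
9.55 [0.514  0.0382 0.1646] tool mm [133.6  -0.9  -0.9] jaw -89.88 down [-1.e-03 -6.e-04 -1.e+00] F [ 0.27 -0.5  -0.41] M [ 0.071  0.067 -0.015] eff [ -1.46 -43.07  -2.95 -23.55  -0.09  -0.11  -0.05] op 0.08797249516444193
```

View pics/w2.png

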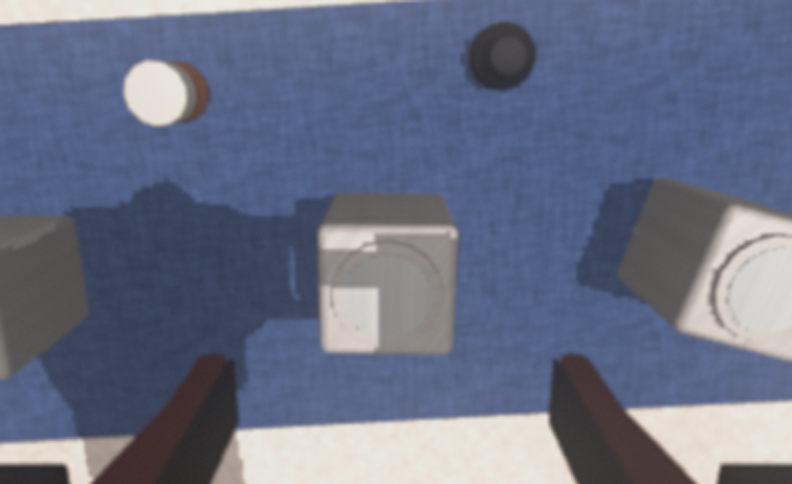

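The second tin's top is at (319,225), (457,226), (453,353), (320,352), centred between the open fingers and square to them. The first tin stands upright at the right (≈(760,280)).

```bash
python3 - <<'E'
from h import *;import pickle
w=pickle.load(open("w2.pkl","rb"))
P=plane(w,(np.array([(319,225),(457,226),(453,353),(320,352)])+.5)/2.2-.5+[100,80],.082)
print(P.mean(0),yaw(P))
E
```

```text
[0.51506778 0.03965123 0.082     ] -0.5470021662609242
```

Call:
move_arm(
  deltas=[
    [15,0,0,0,1],
    [30,0,0,0,1],
    [30,0,0,0,1],
    [25,0,0,0,1],
    [18,0,0,0,1],
    [10,0,0,0,1],
    [4,0,0,0,1],
    [1.5,0,0,0,1],
    [0,0,0,0,1],
    [0,0,0,0,1],
  ],
)

```text
t: 10.6
eef_pos: [0.515, 0.0387, 0.0322]
eef_rot: [0.708, 0.001, -0.707, 0.001]
wrist_force: [0.2, -1.2, -0.9]
opening: 0.0878
```

```bash
python3 rel.py .5148 .039 .031
```

```text
10.6 [0.515  0.0387 0.0322] tool mm [ 1.2 -0.3  0.2] jaw -89.91 down [ 1.4e-03  1.0e-04 -1.0e+00] F [ 0.19 -1.2  -0.93] M [0.006 0.044 0.011] eff [ 6.000e-02 -4.886e+01 -2.180e+00 -1.683e+01  2.000e-02 -7.000e-02
  0.000e+00] op 0.08778345990738239
```

Call:
move_arm(
  deltas=[
    [0,-0.8,0,0,0.8],
    [0,0,0,0,0.7],
    [0,0,0,0,0.6],
    [0,0,0,0,0.5],
    [0,0,0,0,0.3],
    [0,0,0,0,0.3],
    [0,0,0,0,0.3],
  ],
)

```text
t: 11.3
eef_pos: [0.5145, 0.0397, 0.0315]
eef_rot: [0.707, 0.001, -0.707, 0.001]
wrist_force: [0.1, 0.6, 1.7]
opening: 0.0555
```

Call:
move_arm(
  deltas=[
    [-5,0,0,0,0.3],
    [-10,0,0,0,0.3],
    [-15,0,0,0,0.3],
    [-15,0,0,0,0.3],
    [-15,0,0,0,0.3],
    [-7,0,0,0,0.3],
    [-3,0,0,0,0.3],
    [0,0,0,0,0.3],
    [0,0,0,0,0.3],
    [0,0,0,0,0.3],
    [0,0,0,0,0.3],
    [0,0,0,0,0.3],
  ],
)

```text
t: 12.5
eef_pos: [0.5142, 0.0396, 0.1011]
eef_rot: [-0.707, -0.001, 0.707, -0.001]
wrist_force: [-0.2, -0.3, -2.9]
opening: 0.0558
```

```bash
cat > wt.py <<'E'
from rig import *
import numpy as np
a=[]
for i in range(6):
    grab_frame("wrist"); a.append(observe()["wrist_force"])
print(np.mean(a,0),np.std(a,0),observe()["eef_pos"],observe()["opening"])
E
python3 wt.py
```

```text
[ 0.31018058 -0.18896352 -2.42160402] [0.31712727 0.50625813 0.51001684] [0.5144306  0.03959052 0.10144448] 0.055591230415946546
```

The second tin reads about 2.4 N (≈0.25 kg). Setting it back.

Call:
move_arm(
  deltas=[
    [8,0,0,0,0.3],
    [15,0,0,0,0.3],
    [15,0,0,0,0.3],
    [15,0,0,0,0.3],
    [9,0,0,0,0.3],
    [4,0,0,0,0.3],
    [2,0,0,0,0.3],
    [1.5,0,0,0,0.3],
    [0.5,0,0,0,0.3],
    [0.3,0,0,0,0.3],
    [0,0,0,0,0.3],
    [0,0,0,0,0.3],
  ],
)

```text
t: 14.0
eef_pos: [0.5148, 0.0396, 0.0315]
eef_rot: [0.707, 0.001, -0.707, 0.001]
wrist_force: [0.4, 0.2, 0.8]
opening: 0.0559
```

Call:
move_arm(
  deltas=[
    [0,0,0,0,0.68],
    [0,0,0,0,0.75],
    [0,0,0,0,0.9],
    [0,0,0,0,1],
    [0,0,0,0,1],
    [-10,0,0,0,1],
    [-25,0,0,0,1],
    [-35,0,0,0,1],
    [-35,0,0,0,1],
    [-20,0,0,0,1],
    [-10,0,0,0,1],
    [0,-20,2,0,1],
    [0,-40,2.5,0,1],
    [0,-40,2.5,0,1],
    [0,-40,2.5,0,1],
    [0,-32,2,0,1],
    [0,-15,0,0,1],
    [0,0,0,0,1],
    [0,0,0,0,1],
    [0,0,0,0,1],
  ],
)

```text
t: 16.0
eef_pos: [0.503, 0.224, 0.1658]
eef_rot: [-0.707, 0.001, 0.707, -0.0]
wrist_force: [0.5, -0.4, 0.4]
opening: 0.0877
```

```bash
python3 rel.py .503 .2267 .031; python3 - <<'E'
from rig import *
from h import *
w=grab_frame("wrist")
x=np.hstack([w["image"][80:300,140:500]])
cv2.imwrite("pics/w3.png",cv2.resize(x,None,fx=2.2,fy=2.2,interpolation=cv2.INTER_CUBIC)[:,:,::-1])
import pickle;pickle.dump(w,open("w3.pkl","wb"))
E
```

```text
16.0 [0.503  0.224  0.1658] tool mm [134.8  -2.9  -0. ] jaw -90.08 down [-4.0e-04 -1.5e-03 -1.0e+00] F [ 0.5  -0.42  0.36] M [0.013 0.019 0.   ] eff [-6.900e-01 -4.668e+01 -3.460e+00 -2.401e+01  1.000e-02 -8.000e-02
  1.000e-02] op 0.08771137532404108
```

View pics/w3.png

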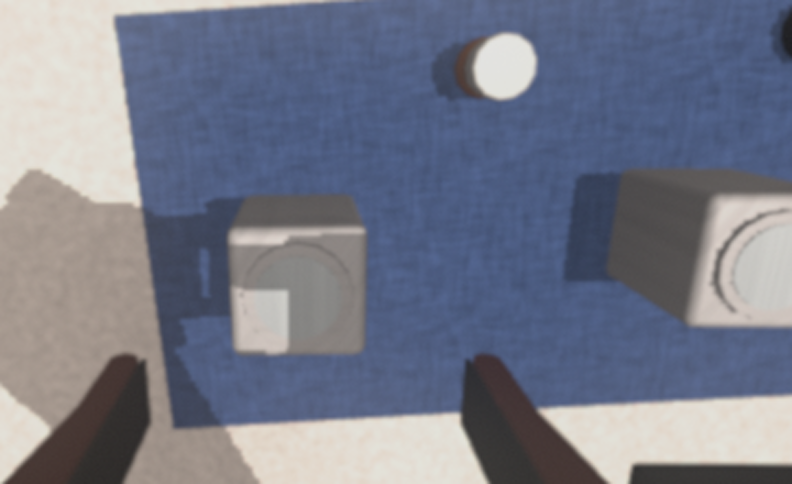

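The third tin's top corners are at (230,228), (365,228), (363,353), (232,353), a few mm left of centre. The second tin stands upright at the right.

```bash
python3 - <<'E'
from h import *;import pickle
w=pickle.load(open("w3.pkl","rb"))
P=plane(w,(np.array([(230,228),(365,228),(363,353),(232,353)])+.5)/2.2-.5+[140,80],.082)
print(P.mean(0),yaw(P))
E
python3 rel.py .503 .2267 .031
```

```text
[0.50304634 0.22613813 0.082     ] -0.233163080347342
16.05 [0.503  0.2242 0.1659] tool mm [134.9  -2.6  -0. ] jaw -90.07 down [-3.0e-04 -1.3e-03 -1.0e+00] F [-0.27 -0.65  0.06] M [-0.01   0.008 -0.03 ] eff [-3.800e-01 -4.670e+01 -3.270e+00 -2.395e+01  3.000e-02 -7.000e-02
  1.000e-02] op 0.08777767716904925
```

Call:
move_arm(
  deltas=[
    [15,-0.5,0,0,1],
    [30,0,0,0,1],
    [30,0,0,0,1],
    [25,0,0,0,1],
    [18,0,0,0,1],
    [10,0,0,0,1],
    [4,0,0,0,1],
    [2,0,0,0,1],
    [0,0,0,0,1],
    [0,0,0,0,1],
  ],
)

```text
t: 17.05
eef_pos: [0.5031, 0.2273, 0.0329]
eef_rot: [0.708, 0.001, -0.707, 0.0]
wrist_force: [0.6, 0.3, -0.2]
opening: 0.088
```

```bash
python3 rel.py .503 .2263 .031
```

```text
17.05 [0.5031 0.2273 0.0329] tool mm [1.9 1.  0.2] jaw -89.9 down [ 1.4e-03  6.0e-04 -1.0e+00] F [ 0.62  0.3  -0.2 ] M [ 0.03  -0.026 -0.037] eff [ 0.000e+00 -5.226e+01 -3.460e+00 -1.784e+01  4.000e-02 -6.000e-02
 -0.000e+00] op 0.08804812776177945
```

Call:
move_arm(
  deltas=[
    [1,1,0,0,0.8],
    [0,0,0,0,0.7],
    [0,0,0,0,0.6],
    [0,0,0,0,0.5],
    [0,0,0,0,0.3],
    [0,0,0,0,0.3],
    [0,0,0,0,0.3],
  ],
)

```text
t: 17.75
eef_pos: [0.5027, 0.2262, 0.0313]
eef_rot: [0.707, 0.001, -0.707, 0.001]
wrist_force: [-0.6, -0.0, 1.0]
opening: 0.0558
```

Call:
move_arm(
  deltas=[
    [-5,0,0,0,0.3],
    [-10,0,0,0,0.3],
    [-15,0,0,0,0.3],
    [-15,0,0,0,0.3],
    [-15,0,0,0,0.3],
    [-7,0,0,0,0.3],
    [-3,0,0,0,0.3],
    [0,0,0,0,0.3],
    [0,0,0,0,0.3],
    [0,0,0,0,0.3],
    [0,0,0,0,0.3],
    [0,0,0,0,0.3],
  ],
)

```text
t: 18.95
eef_pos: [0.5024, 0.226, 0.1008]
eef_rot: [-0.707, -0.001, 0.707, -0.001]
wrist_force: [0.1, 0.2, -2.5]
opening: 0.0556
```

```bash
python3 wt.py
```

```text
[ 0.11250248  0.04302323 -2.21180048] [0.48849164 0.30040065 0.41021242] [0.50256547 0.22606717 0.10113861] 0.05596533737708872
```

The third tin reads about 2.2 N, so the first (6.2 N) is the heaviest. Setting the third back.

Call:
move_arm(
  deltas=[
    [8,0,0,0,0.3],
    [15,0,0,0,0.3],
    [15,0,0,0,0.3],
    [15,0,0,0,0.3],
    [9,0,0,0,0.3],
    [4,0,0,0,0.3],
    [2,0,0,0,0.3],
    [1.5,0,0,0,0.3],
    [0.5,0,0,0,0.3],
    [0.3,0,0,0,0.3],
    [0,0,0,0,0.3],
    [0,0,0,0,0.3],
  ],
)

```text
t: 20.45
eef_pos: [0.503, 0.2262, 0.0313]
eef_rot: [0.707, 0.001, -0.707, 0.0]
wrist_force: [-0.8, -0.8, -1.3]
opening: 0.0556
```

Call:
move_arm(
  deltas=[
    [0.3,0,0,0,0.3],
    [0,0,0,0,0.3],
    [0,0,0,0,0.68],
    [0,0,0,0,0.75],
    [0,0,0,0,0.9],
    [0,0,0,0,1],
    [0,0,0,0,1],
    [-10,0,0,0,1],
    [-25,0,0,0,1],
    [-35,0,0,0,1],
    [-35,0,0,0,1],
    [-20,0,0,0,1],
    [-10,0,0,0,1],
  ],
)

```text
t: 21.75
eef_pos: [0.5036, 0.2267, 0.1684]
eef_rot: [0.708, 0.001, -0.706, 0.0]
wrist_force: [1.1, -0.8, -1.2]
opening: 0.0877
```

Call:
move_arm(
  deltas=[
    [0,20,-1,0,1],
    [0,40,-2,0,1],
    [0,40,-2,0,1],
    [0,40,-2,0,1],
    [0,40,-2,0,1],
    [0,40,-2,0,1],
    [0,40,-2,0,1],
    [0,40,-2,0,1],
    [0,25,0,0,1],
    [0,12.5,0,0,1],
    [0,0,0,7,1],
    [0,0,0,7,1],
    [0,0,0,0,1],
    [0,0,0,0,1],
    [0,0,0,0,1],
  ],
)

```text
t: 23.25
eef_pos: [0.5181, -0.1107, 0.1655]
eef_rot: [-0.702, 0.084, 0.702, 0.084]
wrist_force: [0.0, -0.1, -0.4]
opening: 0.0881
```

```bash
python3 rel.py .518 -.1113 .031; python3 - <<'E'
from rig import *
from h import *
w=grab_frame("wrist")
x=w["image"][80:300,80:440]
cv2.imwrite("pics/w4.png",cv2.resize(x,None,fx=2.2,fy=2.2,interpolation=cv2.INTER_CUBIC)[:,:,::-1])
E
```

```text
23.25 [ 0.5181 -0.1107  0.1655] tool mm [134.5   0.6  -0. ] jaw -103.71 down [-2.e-04  2.e-04 -1.e+00] F [ 0.03 -0.11 -0.35] M [ 0.028  0.035 -0.002] eff [-8.00e-02 -4.45e+01 -1.16e+00 -2.36e+01  1.00e-02 -7.00e-02  2.00e-02] op 0.08809579618330846
```

View pics/w4.png

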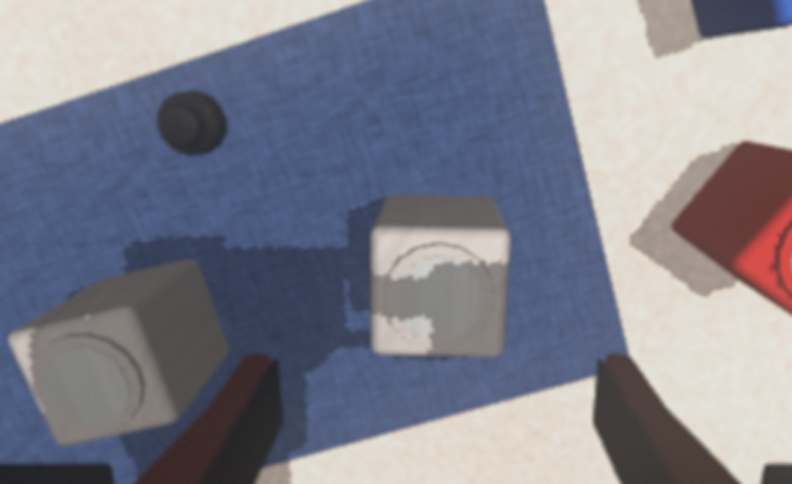

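The first tin (440,290) stands square and centred between the fingers. Regrasping it.

Call:
move_arm(
  deltas=[
    [15,0,0,0,1],
    [30,0,0,0,1],
    [30,0,0,0,1],
    [25,0,0,0,1],
    [18,0,0,0,1],
    [10,0,0,0,1],
    [4,0,0,0,1],
    [2.5,0,0,0,1],
    [0,0,0,0,1],
    [0,0,0,0,1],
    [0,0,0,0,0.8],
    [0,0,0,0,0.7],
    [0,0,0,0,0.6],
    [0,0,0,0,0.5],
    [0,0,0,0,0.3],
    [0,0,0,0,0.3],
    [0,0,0,0,0.3],
  ],
)

```text
t: 25.0
eef_pos: [0.5182, -0.1114, 0.0312]
eef_rot: [0.702, -0.086, -0.702, -0.086]
wrist_force: [0.4, -0.1, 1.4]
opening: 0.0559
```

Call:
move_arm(
  deltas=[
    [-5,0,0,0,0.3],
    [-10,0,0,0,0.3],
    [-15,0,0,0,0.3],
    [-20,0,0,0,0.3],
    [-20,0,0,0,0.3],
    [-20,0,0,0,0.3],
    [-20,0,0,0,0.3],
    [-18,0,0,0,0.3],
    [-12,0,0,0,0.3],
    [-6,0,0,0,0.3],
    [-3,0,0,0,0.3],
    [-1,0,0,0,0.3],
    [0,0,0,0,0.3],
    [0,0,0,0,0.3],
    [0,0,0,0,0.3],
    [0,0,0,0,0.3],
    [0,0,0,0,0.3],
    [0,0,0,0,0.3],
    [0,0,0,0,0.3],
    [0,0,0,0,0.3],
  ],
)

```text
t: 27.0
eef_pos: [0.5182, -0.1114, 0.1811]
eef_rot: [0.702, -0.086, -0.702, -0.086]
wrist_force: [0.3, -1.0, -7.1]
opening: 0.056
```

```bash
python3 wt.py; python3 rel.py .518 -.1113 .181; python3 - <<'E'
from rig import *
import cv2
f=grab_frame("scene")["image"][100:340,130:450]
cv2.imwrite("pics/end.png",cv2.resize(f,None,fx=2.4,fy=2.4)[:,:,::-1])
E
```

```text
[ 0.03115247 -0.17934859 -5.76470438] [0.42732728 0.46507517 0.33677598] [ 0.51816288 -0.11139242  0.18105421] 0.05630769669024207
27.3 [ 0.5182 -0.1114  0.1811] tool mm [ 0.1 -0.1  0.2] jaw -103.9 down [ 0.  0. -1.] F [-0.03  0.11 -5.29] M [ 0.005  0.033 -0.034] eff [ 0.000e+00 -4.711e+01 -1.260e+00 -2.651e+01  1.000e-02 -7.000e-02
 -0.000e+00] op 0.05630769669024207
```

View pics/end.png

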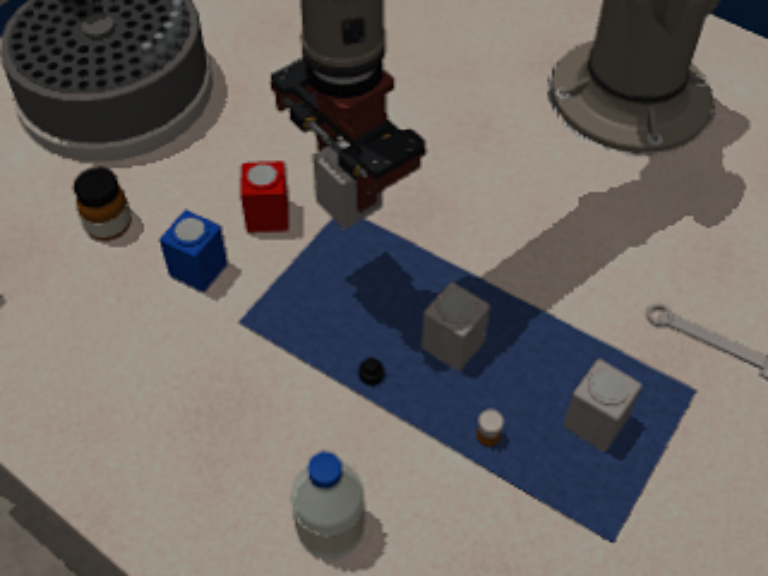

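The held tin hangs upright at about (340,185) above the mat. The other two stand upright at (455,325) and (603,402), and everything else is where it was. Handing in.

```bash
python3 -c "
from rig import *
print(close_job())"
```

```text
the job is handed in; nothing more can be done
None
```

I lifted the three tins one at a time, in order from the collector, and set each back on its spot. The first tin, nearest the collector, is the heaviest, so I lifted it again and handed in while holding it.

| Tin | Wrist force when lifted |
|---|---|
| First | 6.2 N |
| Second | 2.4 N |
| Third | 2.2 N |

- **Final hold:** the tin was lifted 150 mm from where it stood. The opening reads 56 mm, the tool points straight down, and the pose was steady over the last readings. The job was at 27.3 s when I took them.
- **Rest of the bench:** in the last picture the second and third tins stand upright in their places, and nothing else appears to have moved.
- **Disagreement:** the force reading is noisy, about 0.5 N. The held tin averaged 5.8 N at the end against 6.2 N on its first lift. That is far too small to change which tin is heaviest.

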